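# Fold out the vice crank and clamp a pipe stub

## Robot

A 7-joint arm with a two-finger parallel gripper is mounted at the origin on the work surface. World frame = base frame: x ahead of the robot, y to its left, z up, the work surface at z = 0. Lengths are in m, angles in rad, forces in N, time in s.
With the tool pointing down it reaches from about 0.425 to 1.025 m from the base axis. Payload 3.6 kg.
Tool frame: the origin (TCP) lies between the finger pads; the fingertips stand 19 mm ahead of it and the grasp point (between the pads) is the TCP; z points along the fingers, y is the line along which they close (so a half turn about z gives the same grasp; the last joint's range is limited). The gripper opens to 85 mm and grips with 20 to 120 N. Pads are 22 mm wide; open, the fingers measure 114 mm over their backs; the gripper's body (76 mm by 85 mm) begins 54 mm behind the grasp point. The pads swing forward as they close: fully open they stand 13 mm farther back than shut.
Start: joints at [1.167, 0.591, 0.048, 1.609, -0.033, 0.943, -0.034], TCP at [0.222, -0.69, 0.25] pointing down, gripper open.
Joint ranges: [-2.69, 2.69], [-0.47, 2.24], [-1.27, 1.36], [0.19, 2.51], [-1.53, 4.68], [0.08, 2.07], [-3.09, 3.09]. Speed limits (rad/s): [2.57, 2.57, 3.14, 3.14, 3.14, 3.14, 3.14].

## Interface

Orientations are given as [roll, pitch, yaw] about the fixed x, y, z axes, in that order (R = Rz(yaw) Ry(pitch) Rx(roll)).
In Python, from station import get_obs, get_image, finish_job gives the robot as it stands.
- The arm moves only by the shell command python3 -m inch 'ROWS'. ROWS is a JSON list of rows, 1 to 10 of them, each of 5 numbers: dx, dy, dz in m, then a turn about the tool's z in rad, then the finger opening in m; each row shifts and turns the commanded pose from where the row before left it, along the tool's axes as they then stand; what a row does not reach is not made up. A row lasts 1/10 s, in which the tool goes at most 0.05 m and 0.15 rad, less where a joint would pass 70% of its speed; a pose out of reach is approached as far as the arm can. The fingers move at their own pace and stop on an object; the grip force is fixed at half the most. Time passes only in rows, so rows that do not move let the fingers close. It prints the time, the measured TCP pose, the force, the opening and the grip force at its end. Input that does not fit is refused with a message, and nothing moves.
- get_obs(): the state, without advancing time (a new reading comes with each control period).
- get_image(name): name is "scene" or "top" or "wrist"; returns a dict with "color" (400x640x3 uint8, red, green, blue), "K" (3x3 intrinsics, pixels), "view" (4x4, takes a point from world to camera coordinates). Camera axes: x right, y down, z forward; pixel columns grow to the right and rows downward; lengths in m; the calibration is good to about 2 mm. A picture is of the moment at which its call begins. There is no depth.
- finish_job(): hands the job in; it is judged then, once.
The state is a dict: "time_s": time; "joint_pos": joint angles; "joint_velocities": joint speeds; "joint_efforts": joint torques, N m; "position": TCP position; "tool_rot": TCP orientation; "ft_force": force on the tool from outside, world axes, zero at the start; "moment": the same for the moment, N m; "finger_gap": finger opening in m; "finger_force": force on a finger pad.
Only numpy, scipy, OpenCV 4.12 (cv2) and the standard library are available. Lean on these libraries where they do the work, as an engineer would, in place of code of your own. Each camera call takes 0.05 s, during which the arm holds its last target. There are 200 camera calls.

## Task

Fold the red-knobbed crank handle of the green rack vice's handwheel out until it stands fully upright, then crank the wheel clockwise (seen from above) by that handle until the sliding jaw has pushed the plastic pipe stub against the end stop and holds it firmly, as felt at the handle, without crushing it. Let go, leaving the stub clamped and the handle standing out, and leave the other things on the bench alone.

Things in the scene. Friction and masses are not known exactly. Their poses are not given: they have to be found in the camera images.
- vice: Green rack vice fixed to the table. Origin: on the table, below the handwheel's vertical axis. z up; +y is the way the jaw closes, towards stub and end stop. Bed plate 150 mm wide (x), y from -85 to 315 mm, top at z = 20 mm. Gear housing 130 x 130 mm round the axis up to z = 85 mm. Jaw and end stop reach up to z = 84 and 86 mm.
- wheel_hub (a point): Centre of the handwheel's top face, on its axis: an aluminium flat solid disc of radius 75 mm, 12 mm thick, top face 112 mm above the table, level, turning about the vertical axis.
- handwheel (a joint): Wheel angle (rad), grows clockwise seen from above; each rad drives the jaw 8 mm along the vice's +y. Range 0 to 8.2; clamping needs 2 to 7 rad of turning. Friction 0.35 N m (about 6 N tangential at the handle, 60 mm from the axis; 3 to 6 N when halted) holds it where it is left, also when clamped. Every 10 N of jaw force adds 1.3 N at the handle.
- crank (a joint): Fold angle of the crank handle (rad): 0 = folded flat over the wheel's face, pointing across its axis; 1.571 = upright against its stop. Stiff hinge (0.12 N m), stays where it is left. Hinge line horizontal and tangential to the wheel, so turning loads do not fold it, but a pull of over about 3 N towards the wheel's axis does.
- crank_pivot (a point): Centre of the crank's hinge, 60 mm from the wheel's axis, 24 mm above the wheel's face (136 mm above the table), between two dark lugs 29 mm wide over all.
- crank_grip (a point): Centre of the crank's red ball knob (28 mm diameter, free to spin about the crank's length), 50 mm from the pivot, on a steel rod of 12 mm diameter. Folded it lies 24 mm above the wheel's face, 10 mm from the wheel's axis; upright it is 50 mm straight above the pivot. A light pinch lets the crank swivel between the fingers.
- jaw: Sliding jaw with a shallow steel V, 90 mm wide, 60 mm tall, driven by the wheel through a stiff spring (20 N per mm). Origin: at table height below the middle of its clamping face; axes as the vice's. Firm is 20 to 45 N (3 to 6 N at the handle above the free-running drag); under 15 N is loose, over 60 N (8 N above drag) crushes the stub.
- stub: Grey plastic pipe stub with yellow end cap, 50 mm diameter, 88 mm tall, 0.11 to 0.22 kg, standing loose on the vice bed. Origin: centre of its underside; z up. Beyond it (vice +y) stands the end stop, a dark block with rubber face, bolted in a different place each time and not reported; the stub starts 4 to 15 mm short of it. Pushing the stub adds under 0.5 N at the handle.
- wrench: Bystander: steel open-ended wrench, 200 mm long; to be left alone.
- elbow: Bystander: brass pipe elbow, about 50 mm; to be left alone.
- elbow2: Bystander: copper pipe elbow, about 50 mm; to be left alone.
- oil: Bystander: white oil bottle with red cap, 60 mm across, 130 mm tall; to be left alone.
- screwdriver: Bystander: red-handled screwdriver, 200 mm long; to be left alone.
- tape: Bystander: yellow tape measure, 70 x 60 x 32 mm; to be left alone.
- spare: Bystander: copper plug standing on end, 40 mm across, 50 mm tall; to be left alone.

How it is judged:
By the outcome, as a careful person would: the job done as asked, in the order asked, and still so for the second after the job is handed in, with the robot touching nothing.
It also fails if it takes over 72 s, if anything falls off the work surface, if the arm or the gripper's body presses on something with over 40 N, if the wrist force passes 120 N, or if a joint passes its speed limit or range.

## Working session

There is one attempt and no reset: what is moved stays moved. The work goes in short steps, Python scripts to look and compute and a shell command to move; the robot and the scene stay as the last step left them, time stands still between calls to the robot, and variables do not carry over. Pictures are saved under pics/ and viewed, at most 10 in all, crops included, and the job is handed in when it is done.

```bash
mkdir -p pics; ls; python3 - <<'E'
from station import *
import cv2,numpy as np
for n in ("scene","top"):
    r=get_image(n); cv2.imwrite(f"pics/{n}0.png",r["color"][...,::-1]); print(n,r["K"],r["view"])
    np.savez(f"pics/{n}0.npz",K=r["K"],V=r["view"])
o=get_obs();print(o)
E
```

```text
pics
scene [[390.77586653   0.         316.4864565 ]
 [  0.         390.77586653 196.20600243]
 [  0.           0.           1.        ]] [[ 0.66669191  0.74531228  0.00561265 -0.37096577]
 [ 0.58439393 -0.51804473 -0.62459058 -0.24865828]
 [-0.46260742  0.41968948 -0.78093221  1.50193715]
 [ 0.          0.          0.          1.        ]]
top [[474.52032757   0.         319.80791035]
 [  0.         474.52032757 202.57584503]
 [  0.           0.           1.        ]] [[ 4.02212559e-03 -9.99760660e-01  2.15045312e-02  7.02095553e-05]
 [-9.87226546e-01 -7.39498806e-03 -1.59151063e-01  5.56610739e-01]
 [ 1.59271997e-01 -2.05897185e-02 -9.87020007e-01  1.49274664e+00]
 [ 0.00000000e+00  0.00000000e+00  0.00000000e+00  1.00000000e+00]]
{'time_s': 0.1, 'joint_pos': array([ 1.16650171,  0.59204188,  0.04829372,  1.60973063, -0.03329353,
        0.9427283 , -0.03369043]), 'joint_velocities': array([-0.00067351, -0.00245663,  0.00025575, -0.00093764, -0.00036097,
       -0.00085803, -0.00028458]), 'joint_efforts': array([ 4.38806426e-03, -5.49995005e+01,  1.55301724e+00, -1.98824608e+01,
        9.69364221e-03,  3.83385894e-03, -2.17966385e-05]), 'position': array([ 0.22150564, -0.68956035,  0.24923078]), 'tool_rot': array([-3.13949221e+00,  1.17235743e-04,  3.10896215e-01]), 'ft_force': array([-0.67436419, -1.11884912, -0.85582458]), 'moment': array([-0.01284282, -0.04055869,  0.0322028 ]), 'finger_force': 0.0, 'finger_gap': 0.08532750198695026}
```

View pics/top0.png

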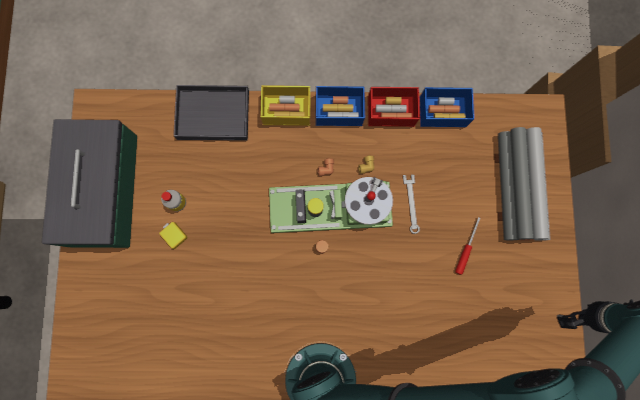

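View pics/scene0.png

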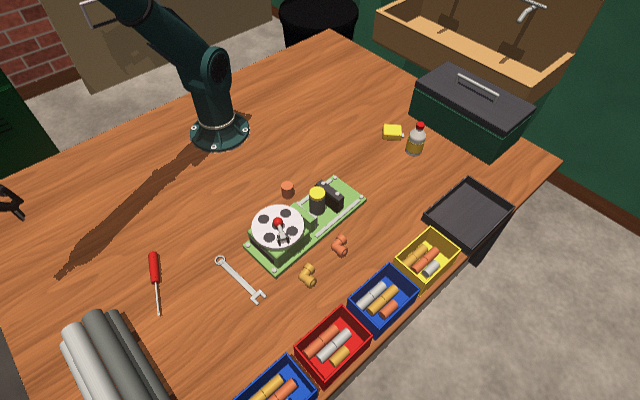

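Top: wheel at about (369,201), red knob (371,196), lugs near (377,184), stub (315,207), end stop (300,206), and the vice's +y runs left in the image. Next: measure.

```bash
cat > h.py <<'E'
import numpy as np,cv2
from station import *
def ray(K,V,u,v,z):
    K,V=np.array(K),np.array(V);R=V[:3,:3];c=-R.T@V[:3,3]
    d=R.T@np.linalg.solve(K,[u,v,1.]);return c+d*(z-c[2])/d[2]
def proj(K,V,p):
    q=np.array(K)@(np.array(V)[:3,:3]@np.array(p)+np.array(V)[:3,3]);return q[:2]/q[2]
def red(im):
    hsv=cv2.cvtColor(im,cv2.COLOR_RGB2HSV)
    return (((hsv[...,0]<6)|(hsv[...,0]>174))&(hsv[...,1]>170)&(hsv[...,2]>70)).astype(np.uint8)
E
python3 - <<'E'
from h import *
for n,(x0,x1,y0,y1) in {"top":(262,422,150,250),"scene":(236,396,170,290)}.items():
    im=cv2.imread(f"pics/{n}0.png");c=np.load(f"pics/{n}0.npz");K,V=c["K"],c["V"]
    m=red(im[...,::-1].copy());m[:y0]=0;m[y1:]=0;m[:,:x0]=0;m[:,x1:]=0
    nn,l,s,ce=cv2.connectedComponentsWithStats(m)
    for i in range(1,nn):
        if s[i,4]>15: print(n,"red",ce[i],s[i],ray(K,V,*ce[i],.136))
    hsv=cv2.cvtColor(im,cv2.COLOR_BGR2HSV)
    g=((hsv[...,1]<25)&(hsv[...,2]>150)).astype(np.uint8);g[:y0]=0;g[y1:]=0;g[:,:x0]=0;g[:,x1:]=0
    nn,l,s,ce=cv2.connectedComponentsWithStats(g);i=1+np.argmax(s[1:,4])
    ct=max(cv2.findContours((l==i).astype(np.uint8),cv2.RETR_EXTERNAL,cv2.CHAIN_APPROX_NONE)[0],key=len)
    e=cv2.fitEllipse(cv2.convexHull(ct));print(n,"wheel",e,ray(K,V,*e[0],.112))
    cv2.imwrite(f"pics/{n}1.png",cv2.resize(im[y0:y1,x0:x1],None,fx=5,fy=5,interpolation=cv2.INTER_CUBIC)[:600])
E
```

```text
top red [370.80392157 195.43137255] [367 192   8   8  51] [ 0.56515618 -0.15077268  0.136     ]
top wheel ((368.44482421875, 200.04666137695312), (46.36825942993164, 47.629886627197266), 115.86727905273438) [ 0.55480915 -0.14636229  0.112     ]
scene red [277.17460317 221.38095238] [273 218  10   9  63] [ 0.55832077 -0.14786951  0.136     ]
scene wheel ((277.2174072265625, 226.2040252685547), (43.32895278930664, 52.37266540527344), 81.04833221435547) [ 0.55697424 -0.14888007  0.112     ]
```

View pics/top1.png

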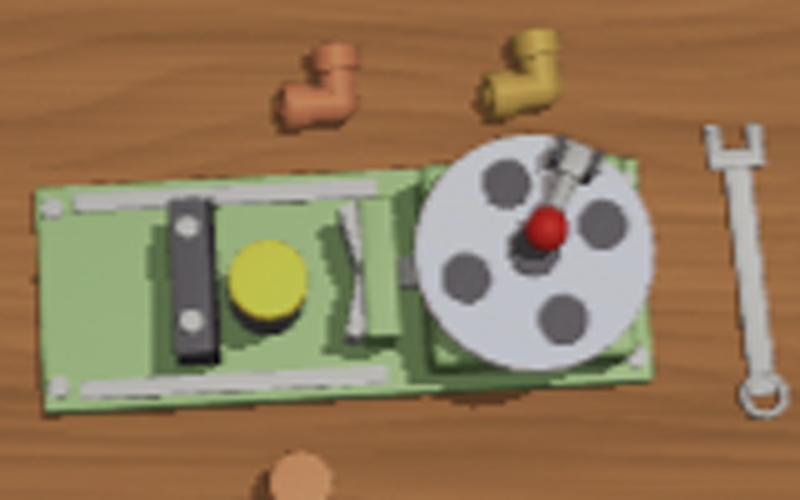

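View pics/scene1.png

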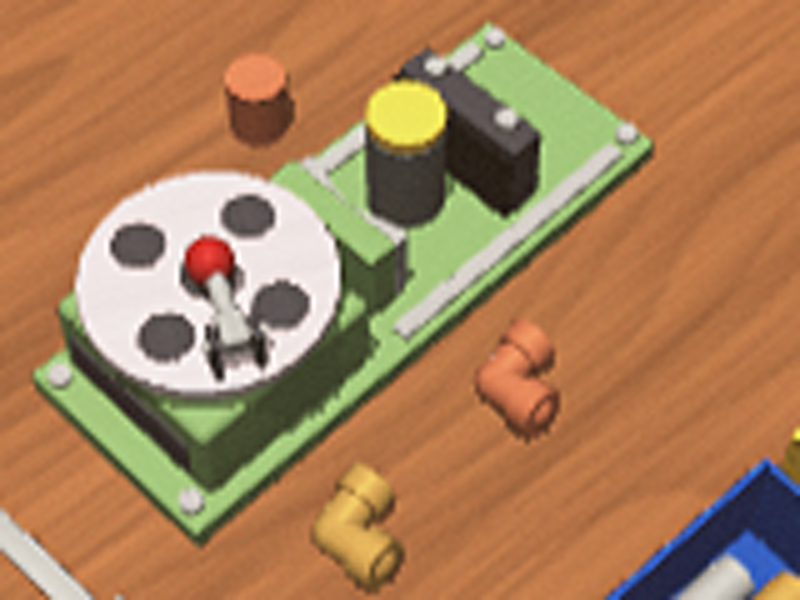

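Crops: top wheel spans x 415–655 and y 135–370, knob (547,229), lugs about (574,160). In the scene crop the knob is at (210,260) and the lugs are at (218–262,350).

```bash
python3 - <<'E'
from h import *
from scipy.optimize import least_squares
T=np.load("pics/top0.npz");S=np.load("pics/scene0.npz")
def tri(a,b): 
    f=lambda p:np.r_[proj(T["K"],T["V"],p)-a,proj(S["K"],S["V"],p)-b]
    r=least_squares(f,[.55,-.15,.13]);return r.x,r.fun
print("knob",tri([370.9,195.6],[277.6,221.6]))
for p in [(369,200.4),(368.44,200.05)]: print("hub",ray(T["K"],T["V"],*p,.112))
print("piv",ray(T["K"],T["V"],262+574/5,150+160/5,.138), "scene",ray(S["K"],S["V"],236+237/5,170+332/5,.138))
# circle overlay check
for n,C,o in(("top",T,(262,150)),("scene",S,(236,170))):
    for h in [(.555,-.147),(.557,-.148)]:
        P=np.array([proj(C["K"],C["V"],[h[0]+.075*np.cos(a),h[1]+.075*np.sin(a),.112]) for a in np.linspace(0,6.28,200)])
        q=(P-o)*5; print(n,h,"x",q[:,0].min(),q[:,0].max(),"y",q[:,1].min(),q[:,1].max())
E
```

```text
knob (array([ 0.56355088, -0.15006417,  0.14261166]), array([-0.0442691 , -0.02905191, -0.04710977,  0.00498049]))
hub [ 0.55370988 -0.14807668  0.112     ]
hub [ 0.55479852 -0.14634715  0.112     ]
piv [ 0.60681609 -0.1695157   0.138     ] scene [ 0.60893974 -0.16645411  0.138     ]
top (0.555, -0.147) x 412.6563146071078 653.6062432707026 y 131.7894974017085 370.0164239212278
top (0.557, -0.148) x 414.2518752234747 655.1431200521353 y 128.67854461888257 366.79942612269474
scene (0.555, -0.147) x 72.01653757007279 340.28271068375176 y 170.8864313766155 392.58691338292834
scene (0.557, -0.148) x 72.66373748837609 341.25523855310433 y 173.82065683458663 396.0680085606131
```

```bash
python3 -m inch '[[0.03, -0.025, 0, 0, 0.085], [0.03, -0.025, 0, 0, 0.085], [0.03, -0.025, 0, 0, 0.085], [0.03, -0.025, 0, 0, 0.085], [0.03, -0.025, 0, 0, 0.085], [0.03, -0.025, 0, 0, 0.085], [0.03, -0.025, 0, 0, 0.085], [0.03, -0.025, 0, 0, 0.085]]'; python3 -m inch '[[0.03, -0.025, 0, 0, 0.085], [0.03, -0.025, 0, 0, 0.085], [0.03, -0.025, 0, 0, 0.085], [0.03, -0.025, 0, 0, 0.085], [0.03, -0.025, 0, 0.13, 0.06], [0.03, -0.025, 0, 0.13, 0.06], [0, 0, 0, 0.14, 0.06], [0, 0, 0, 0.14, 0.06], [0, 0, 0, 0.14, 0.06], [0, 0, 0, 0, 0.06]]'; python3 - <<'E'
from h import *
o=get_obs();print(o["position"],o["tool_rot"],o["joint_pos"],o["finger_gap"])
r=get_image("wrist");cv2.imwrite("pics/w0.png",r["color"][...,::-1]);print(r["K"],r["view"])
for p in [(.564,-.151,.136),(.611,-.169,.136),(.555,-.1475,.112)]:print(proj(r["K"],r["view"],p))
E
```

```text
time_s: 0.9
position: [0.3895, -0.4248, 0.25]
tool_rot: [-3.141, 0.0, 0.311]
ft_force: [0.1, -0.4, -0.4]
finger_gap: 0.0851
finger_force: 0.0
time_s: 1.9
position: [0.5185, -0.2311, 0.2499]
tool_rot: [3.141, 0.001, -0.368]
ft_force: [0.9, -0.3, 0.3]
finger_gap: 0.06
finger_force: 0.0
[ 0.51845068 -0.23113521  0.24988561] [ 3.14115920e+00  1.00133314e-03 -3.68454519e-01] [ 0.22232731  0.39783277  0.15526386  1.97322283 -0.0848806   0.77764862
 -1.51299848] 0.06002360462606687
[[347.19249395   0.         322.60811257]
 [  0.         347.19249395 200.48639673]
 [  0.           0.           1.        ]] [[-3.59364866e-01 -9.33197053e-01  3.91508238e-04 -3.04014337e-02]
 [-8.82883266e-01  3.40125365e-01  3.23777509e-01  4.95048313e-01]
 [-3.02281379e-01  1.16008605e-01 -9.46133168e-01  5.63961111e-01]
 [ 0.00000000e+00  0.00000000e+00  0.00000000e+00  1.00000000e+00]]
[193.27287181 186.13295534]
[184.00952918 113.54713062]
[205.45401951 189.22677435]
```

View pics/w0.png

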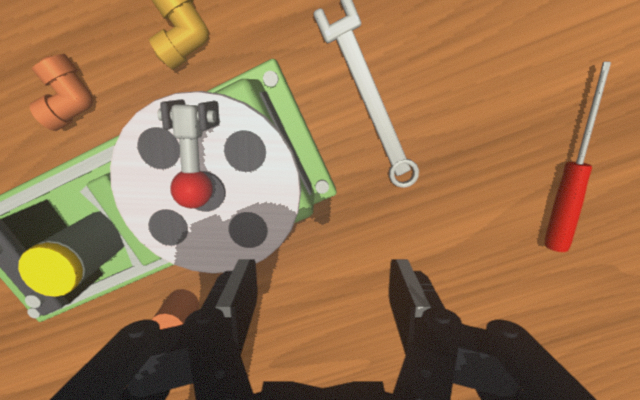

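Wrist view: knob at (191,189), lugs centred on about (189.5,117), disc spanning 110–300 by 92–272. I'll refine from this.

```bash
python3 - <<'E'
from h import *
r=get_image("wrist");K,V=r["K"],r["view"]
k=ray(K,V,191,189,.136);p=ray(K,V,189.5,117,.138);print(k,p,np.hypot(*(p-k)[:2]),np.arctan2(*(p-k)[1::-1]))
for h in [(.555,-.1475),(.557,-.148),(.553,-.149)]:
    P=np.array([proj(K,V,[h[0]+.075*np.cos(a),h[1]+.075*np.sin(a),.112]) for a in np.linspace(0,6.28,200)]);print(h,P.min(0),P.max(0))
o=get_obs();y=o["tool_rot"][2];d=k-o["position"]
for q in (k,np.array([.5645,-.1515,.136])):
  d=q-o["position"];print(d[0]*np.cos(y)+d[1]*np.sin(y),d[0]*np.sin(y)-d[1]*np.cos(y))
E
```

```text
[ 0.56248602 -0.14845656  0.136     ] [ 0.6074737  -0.17198369  0.138     ] 0.05076826712556387 -0.4818529583370781
(0.555, -0.1475) [108.10247161  88.89354118] [300.69404037 272.78116784]
(0.557, -0.148) [107.25111787  85.88693138] [300.32652627 270.67686877]
(0.553, -0.149) [111.17897402  90.84226033] [303.40731463 274.14570027]
0.011459836442059897 -0.09318239562617904
0.014429731896119836 -0.09106145692851911
```

```bash
python3 -m inch '[[0.006, -0.046, 0, 0, 0.06], [0.006, -0.046, 0, 0, 0.06], [0, 0, 0, 0.07, 0.06], [0, 0, 0.03, 0, 0.06], [0, 0, 0.03, 0, 0.06], [0, 0, 0.03, 0, 0.06], [0, 0, 0.02, 0, 0.06], [0, 0, 0, 0, 0.06]]'; python3 - <<'E'
from h import *
r=get_image("wrist");cv2.imwrite("pics/w1.png",r["color"][...,::-1])
E
```

```text
time_s: 2.8
position: [0.5607, -0.1497, 0.1375]
tool_rot: [3.14, 0.006, -0.438]
ft_force: [0.1, 0.5, -0.2]
finger_gap: 0.0601
finger_force: 0.0
```

View pics/w1.png

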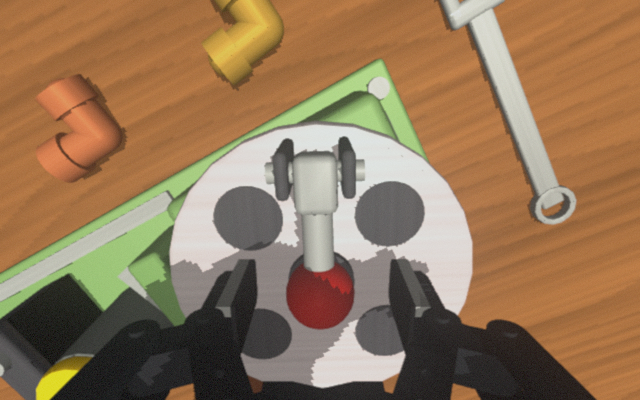

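The knob (320,290) is centred between the pads and the rod points straight at the lugs (316,170). Closing on it.

```bash
python3 -m inch '[[0.002, 0, 0, 0, 0.02], [0, 0, 0, 0, 0.02], [0, 0, 0, 0, 0.02], [0, 0, 0, 0, 0.02], [0, 0, 0, 0, 0.02], [0, 0, 0, 0, 0.02]]'
```

```text
time_s: 3.45
position: [0.5662, -0.1511, 0.1411]
tool_rot: [-3.141, -0.003, -0.439]
ft_force: [1.8, -0.2, 2.9]
finger_gap: 0.0256
finger_force: 58.7
```

```bash
python3 -m inch '[[0.0004, 0, -0.0065, 0, 0.02], [0.0013, 0, -0.0064, 0, 0.02], [0.0021, 0, -0.0062, 0, 0.02], [0.0029, 0, -0.0059, 0, 0.02], [0, 0, 0, 0, 0.02], [0, 0, 0, 0, 0.02]]'; python3 - <<'E'
from h import *
r=get_image("wrist");cv2.imwrite("pics/w2.png",r["color"][...,::-1])
E
```

```text
time_s: 4.05
position: [0.5693, -0.1526, 0.1649]
tool_rot: [-3.141, 0.004, -0.439]
ft_force: [-0.3, 3.9, -3.4]
finger_gap: 0.0246
finger_force: 59.6
```

View pics/w2.png

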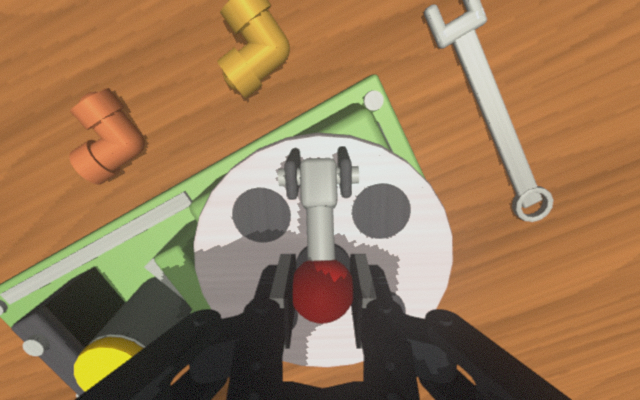

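The knob is held between the pads at (322,290) and the rod is rising. Continuing the arc.

```bash
python3 -m inch '[[0.0036, 0, -0.0054, 0, 0.02], [0.0043, 0, -0.005, 0, 0.02], [0.0049, 0, -0.0043, 0, 0.02], [0.0054, 0, -0.0036, 0, 0.02], [0, 0, 0, 0, 0.02]]'; python3 -m inch '[[0.0058, 0, -0.003, 0, 0.02], [0.0061, 0, -0.002, 0, 0.02], [0.0064, 0, -0.0013, 0, 0.02], [0.0065, 0, -0.0004, 0, 0.02], [0, 0, 0, 0, 0.02], [0, 0, 0, 0, 0.02]]'; python3 - <<'E'
from h import *
for n in("wrist","scene"):
    r=get_image(n);im=r["color"][...,::-1]
    if n=="scene": im=cv2.resize(im[150:250,220:340],None,fx=4,fy=4)
    cv2.imwrite(f"pics/{n}3.png",im)
a=cv2.imread("pics/wrist3.png");b=cv2.imread("pics/scene3.png");b=cv2.resize(b,(320,267))
c=np.zeros((400,800,3),np.uint8);c[:,:480]=a[:,80:560];c[:267,480:]=b;cv2.imwrite("pics/c3.png",c)
E
```

```text
time_s: 4.6
position: [0.5878, -0.1608, 0.184]
tool_rot: [-3.141, 0.001, -0.439]
ft_force: [-0.4, 6.3, -5.7]
finger_gap: 0.0248
finger_force: 59.5
time_s: 5.2
position: [0.609, -0.1713, 0.1899]
tool_rot: [-3.142, 0.003, -0.439]
ft_force: [-0.7, 5.2, -7.5]
finger_gap: 0.0233
finger_force: 58.7
```

View pics/c3.png

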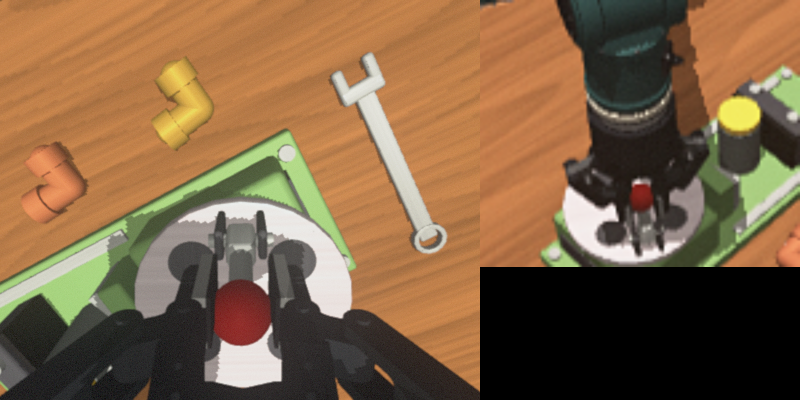

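The knob is at (321,313) in the wrist image, nearer the pads' inner edge than before, so I'll work out the fold angle.

```bash
cat >> h.py <<'E'
def alpha(hub,phi,names=("wrist",)):
    for n in names:
        r=get_image(n);m=red(r["color"]);K,V=r["K"],r["view"]
        u=np.array([np.cos(phi),np.sin(phi)])
        cand=[]
        for a in np.linspace(0,1.6,81):
            rr=.06-.05*np.cos(a);p=[hub[0]+rr*u[0],hub[1]+rr*u[1],.136+.05*np.sin(a)];cand.append((a,proj(K,V,p)))
        nn,l,s,ce=cv2.connectedComponentsWithStats(m)
        mid=np.mean([c[1] for c in cand],0)
        i=1+np.argmin([np.hypot(*(c-mid))+(1e3 if st[4]<15 else 0) for c,st in zip(ce[1:],s[1:])])
        b=min(cand,key=lambda c:np.hypot(*(c[1]-ce[i])))
        print(n,"red",ce[i].round(1),s[i],"alpha",round(b[0],2),"miss",(ce[i]-b[1]).round(1), "upright at",cand[-3][1].round(1))
E
python3 - <<'E'
from h import *
alpha((.554,-.1475),-.44,("wrist","scene","top"));o=get_obs();print(o["position"])
E
```

```text
wrist red [317.4 319.8] [ 294  289   54   56 1820] alpha 0.1 miss [-6.8  0.4] upright at [325.  291.7]
scene red [280.  223.2] [276 219   9  10  66] alpha 1.28 miss [ 1.2 -0.3] upright at [280.1 227.3]
top red [393.5 105.7] [ 368   87   52   40 1376] alpha 1.6 miss [ 13.1 -72.1] upright at [380.2 178.4]
[ 0.60899515 -0.17133687  0.18989919]
```

The scene camera gives α≈1.28 rad, so the pads hold the ball by its outer edge. Regrip it centred and pull the rest of the way.

```bash
python3 -m inch '[[0, 0, 0, 0, 0.05], [0, 0, 0, 0, 0.05], [-0.007, 0, 0.002, 0, 0.05], [-0.008, 0, 0.002, 0, 0.05], [0, 0, 0, 0, 0.05], [0, 0, 0, 0, 0.05]]';  python3 - <<'E'
from h import *
alpha((.554,-.1475),-.44,("wrist","scene"));o=get_obs();print(o["position"])
r=get_image("wrist");cv2.imwrite("pics/w4.png",r["color"][...,::-1])
E
```

```text
time_s: 6.05
position: [0.596, -0.1658, 0.1865]
tool_rot: [3.141, -0.0, -0.439]
ft_force: [-0.2, -0.7, 0.1]
finger_gap: 0.0503
finger_force: 0.0
wrist red [327.4 311.9] [325 309   7   9  21] alpha 0.94 miss [ 3.8 -0. ] upright at [323.8 266.3]
scene red [279.5 223.4] [275 219  10  10  81] alpha 1.28 miss [ 0.7 -0.2] upright at [280.1 227.3]
[ 0.59645681 -0.16585864  0.18646773]
```

View pics/w4.png

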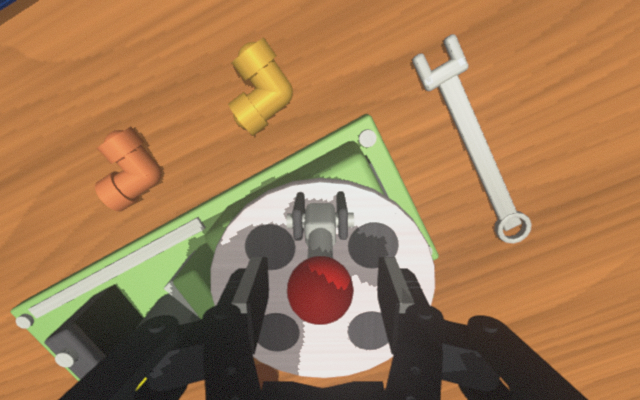

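The ball is at (320,290), centred as in the first grasp. Close, then pull outward.

```bash
python3 -m inch '[[0.001, 0, 0.001, 0, 0.02], [0, 0, 0, 0, 0.02], [0, 0, 0, 0, 0.02], [0, 0, 0, 0, 0.02], [0, 0, 0, 0, 0.02]]'; python3 -m inch '[[0.004, 0, -0.0008, 0, 0.02], [0.004, 0, -0.0004, 0, 0.02], [0.004, 0, 0, 0, 0.02], [0, 0, 0, 0, 0.02], [0, 0, 0, 0, 0.02]]';  python3 - <<'E'
from h import *
alpha((.554,-.1475),-.44,("wrist","scene"))
E
```

```text
time_s: 6.7
position: [0.5978, -0.1655, 0.1856]
tool_rot: [-3.141, -0.001, -0.439]
ft_force: [0.5, 2.0, 3.5]
finger_gap: 0.0253
finger_force: 58.7
time_s: 7.2
position: [0.6055, -0.1692, 0.1863]
tool_rot: [-3.141, 0.008, -0.438]
ft_force: [-4.3, 4.8, 7.4]
finger_gap: 0.0252
finger_force: 59.5
wrist red [318.9 300.3] [ 292  267   57   63 2071] alpha 1.44 miss [-7.3  0.5] upright at [326.3 288.1]
scene red [280.5 225.4] [276 221  10  10  76] alpha 1.44 miss [ 1.  -0.2] upright at [280.1 227.3]
```

```bash
python3 -m inch '[[0.003, 0, 0, 0, 0.02], [0.003, 0, 0, 0, 0.02], [0, 0, 0, 0, 0.02], [0, 0, 0, 0, 0.02]]'; python3 - <<'E'
from h import *
alpha((.554,-.1475),-.44,("wrist","scene"))
E
python3 -m inch '[[0.003, 0, 0, 0, 0.02], [0.003, 0, 0, 0, 0.02], [0, 0, 0, 0, 0.02], [0, 0, 0, 0, 0.02]]'; python3 - <<'E'
from h import *
alpha((.554,-.1475),-.44,("wrist","scene"))
E
```

```text
time_s: 7.7
position: [0.6098, -0.1713, 0.186]
tool_rot: [-3.141, 0.01, -0.438]
ft_force: [-5.9, 6.0, 8.4]
finger_gap: 0.0249
finger_force: 60.1
wrist red [316.7 305.4] [ 291  276   57   56 1882] alpha 1.48 miss [-9.2 -0.9] upright at [326.  298.5]
scene red [280.9 226.6] [276 222  10  10  77] alpha 1.54 miss [ 1.  -0.4] upright at [280.1 227.3]
time_s: 8.2
position: [0.6106, -0.1716, 0.1858]
tool_rot: [3.141, 0.022, -0.438]
ft_force: [-15.5, 8.4, 17.7]
finger_gap: 0.025
finger_force: 60.8
wrist red [316.6 306.5] [ 292  280   56   53 1835] alpha 1.5 miss [-9.4  0.3] upright at [326.  300.3]
scene red [281.  226.7] [277 222   9  10  75] alpha 1.54 miss [ 1.1 -0.3] upright at [280.1 227.3]
```

The force jumped to 17 N with almost no motion, so the crank is at its stop. Release and regrip it centred without stress.

```bash
python3 -m inch '[[0, 0, 0, 0, 0.05], [0, 0, 0, 0, 0.05], [-0.005, 0, 0, 0, 0.05], [-0.005, 0, 0, 0, 0.05], [0, 0, 0, 0, 0.05], [0, 0, 0, 0, 0.05]]'; python3 - <<'E'
from h import *
alpha((.554,-.1475),-.44,("scene","top"))
o=get_obs();print(o["position"],o["ft_force"])
r=get_image("wrist");cv2.imwrite("pics/w5.png",r["color"][...,::-1])
print(proj(r["K"],r["view"],(.6083,-.1731,.186)))
m=red(r["color"]);nn,l,s,ce=cv2.connectedComponentsWithStats(m)
print([(ce[i].round(1),s[i]) for i in range(1,nn) if s[i,4]>200])
r=get_image("top");m=red(r["color"]);m[:160]=0;m[230:]=0;nn,l,s,ce=cv2.connectedComponentsWithStats(m);print([(ce[i].round(1),s[i,4],ray(r["K"],r["view"],*ce[i],.186)) for i in range(1,nn) if s[i,4]>8])
E
```

```text
time_s: 8.9
position: [0.6098, -0.1722, 0.1864]
tool_rot: [3.141, -0.0, -0.439]
ft_force: [-0.2, -0.1, 0.3]
finger_gap: 0.05
finger_force: 0.0
scene red [280.7 226.6] [276 222  10  10  79] alpha 1.52 miss [ 0.8 -0.2] upright at [280.1 227.3]
top red [393.5 105.7] [ 368   87   52   40 1374] alpha 1.6 miss [ 13.1 -72.1] upright at [380.2 178.4]
[ 0.61007435 -0.17223081  0.18653325] [ 0.28241022  0.54005109 -0.89479737]
[324.22598682 297.8679608 ]
[(array([307.3, 306.8]), array([289, 282,  44,  51, 953], dtype=int32))]
[(array([166.2, 195.9]), np.int32(65), array([0.55030099, 0.45551997, 0.186     ]))]
```

View pics/w5.png

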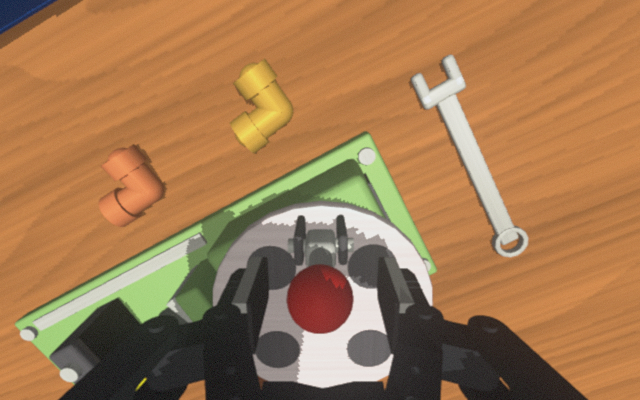

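The ball is at (320,299), upright and between the pads. Close, and work out the arc increments.

```bash
python3 -m inch '[[0, 0, 0, 0, 0.02], [0, 0, 0, 0, 0.02], [0, 0, 0, 0, 0.02], [0, 0, 0, 0, 0.02], [0, 0, 0, 0, 0.02]]'; python3 - <<'E'
import numpy as np
t=np.arange(0,7.51,.15);r=61.5
d=np.diff(np.c_[r*np.cos(t),r*np.sin(t)],axis=0)
for i in range(0,50,10):print(t[i].round(2),"["+",".join(f"[{a/1000:.4f},{b/1000:.4f},0,0,0.02]" for a,b in d[i:i+10])+"]")
E
```

```text
time_s: 9.6
position: [0.6103, -0.1715, 0.1869]
tool_rot: [-3.141, -0.0, -0.439]
ft_force: [0.0, 3.2, 5.5]
finger_gap: 0.025
finger_force: 58.8
0.0 [[-0.0007,0.0092,0,0,0.02],[-0.0021,0.0090,0,0,0.02],[-0.0034,0.0086,0,0,0.02],[-0.0046,0.0080,0,0,0.02],[-0.0058,0.0072,0,0,0.02],[-0.0068,0.0063,0,0,0.02],[-0.0076,0.0052,0,0,0.02],[-0.0083,0.0040,0,0,0.02],[-0.0088,0.0027,0,0,0.02],[-0.0091,0.0013,0,0,0.02]]
1.5 [[-0.0092,-0.0000,0,0,0.02],[-0.0091,-0.0014,0,0,0.02],[-0.0088,-0.0028,0,0,0.02],[-0.0083,-0.0040,0,0,0.02],[-0.0076,-0.0052,0,0,0.02],[-0.0067,-0.0063,0,0,0.02],[-0.0057,-0.0072,0,0,0.02],[-0.0046,-0.0080,0,0,0.02],[-0.0033,-0.0086,0,0,0.02],[-0.0020,-0.0090,0,0,0.02]]
3.0 [[-0.0006,-0.0092,0,0,0.02],[0.0008,-0.0092,0,0,0.02],[0.0021,-0.0090,0,0,0.02],[0.0034,-0.0085,0,0,0.02],[0.0047,-0.0079,0,0,0.02],[0.0058,-0.0071,0,0,0.02],[0.0068,-0.0062,0,0,0.02],[0.0077,-0.0051,0,0,0.02],[0.0083,-0.0039,0,0,0.02],[0.0088,-0.0026,0,0,0.02]]
4.5 [[0.0091,-0.0013,0,0,0.02],[0.0092,0.0001,0,0,0.02],[0.0091,0.0015,0,0,0.02],[0.0088,0.0028,0,0,0.02],[0.0082,0.0041,0,0,0.02],[0.0075,0.0053,0,0,0.02],[0.0067,0.0064,0,0,0.02],[0.0056,0.0073,0,0,0.02],[0.0045,0.0081,0,0,0.02],[0.0032,0.0086,0,0,0.02]]
6.0 [[0.0019,0.0090,0,0,0.02],[0.0005,0.0092,0,0,0.02],[-0.0008,0.0092,0,0,0.02],[-0.0022,0.0089,0,0,0.02],[-0.0035,0.0085,0,0,0.02],[-0.0048,0.0079,0,0,0.02],[-0.0059,0.0071,0,0,0.02],[-0.0069,0.0061,0,0,0.02],[-0.0077,0.0050,0,0,0.02],[-0.0084,0.0038,0,0,0.02]]
```

```bash
cat >> h.py <<'E'
def st(hub=(.554,-.1475)):
    o=get_obs();d=o["position"][:2]-hub;th=-.439-np.arctan2(d[1],d[0]);r=np.hypot(*d);u=d/r;f=o["ft_force"]
    print("theta",round(th%6.2832,3),"r",round(r*1e3,1),"z",o["position"][2].round(4),"Frad",(f[:2]@u).round(1),"Fdrag",(-(f[0]*u[1]-f[1]*u[0])).round(1),"fz",f[2].round(1),"gap",o["finger_gap"].round(4))
E
python3 -m inch '[[-0.0004, 0.0092, 0, 0, 0.02], [-0.0018, 0.0090, 0, 0, 0.02], [-0.0034, 0.0086, 0, 0, 0.02], [-0.0046, 0.0080, 0, 0, 0.02]]'; python3 -c "from h import *;st()"
```

```text
time_s: 10.0
position: [0.5885, -0.1969, 0.187]
tool_rot: [-3.137, -0.004, -0.437]
ft_force: [3.9, 5.8, 2.8]
finger_gap: 0.0252
finger_force: 58.8Traceback (most recent call last):
  File "<string>", line 1, in <module>
    from h import *;st()
                    ~~^^
  File "h.py", line 25, in st
    print("theta",round(th%6.2832,3),"r",round(r*1e3,1),"z",o["position"][2].round(4),"Frad",(f[:2]@u).round(1),"Fdrag",(-(f[0]*u[1]-f[1]*u[0])).round(1),"fz",f[2].round(1),"gap",o["finger_gap"].round(4))
                                                                                                                                                                                   ^^^^^^^^^^^^^^^^^^^^^
AttributeError: 'float' object has no attribute 'round'
```

```bash
sed -i 's/o\["finger_gap"\].round(4)/round(o["finger_gap"],4)/' h.py
python3 -m inch '[[-0.0058, 0.0072, 0, 0, 0.02], [-0.0068, 0.0063, 0, 0, 0.02], [-0.0076, 0.0052, 0, 0, 0.02], [-0.0083, 0.0040, 0, 0, 0.02], [-0.0088, 0.0027, 0, 0, 0.02], [-0.0091, 0.0013, 0, 0, 0.02]]' >/dev/null; python3 -c "from h import *;st()"
python3 -m inch '[[-0.0092, 0, 0, 0, 0.02], [-0.0091, -0.0014, 0, 0, 0.02], [-0.0088, -0.0028, 0, 0, 0.02]]'>/dev/null; python3 -c "from h import *;st();alpha((.554,-.1475),-.439-1.9,('scene',))"
```

```text
theta 1.434 r 58.7 z 0.1871 Frad -4.0 Fdrag 6.3 fz -1.8 gap 0.025
theta 1.89 r 58.4 z 0.1871 Frad -4.5 Fdrag 5.6 fz -4.7 gap 0.0253
scene red [252.6 208. ] [248 204  10   9  73] alpha 1.56 miss [-0.  -0.8] upright at [252.6 208.7]
```

Drag runs about 6 N free, with a slight outward bias as wanted and the crank staying upright. From the first top image I estimate about 39 mm of jaw travel, or about 4.9 rad. Continuing, and tracking the yellow cap numerically.

```bash
cat >> h.py <<'E'
def cap():
    s=""
    for n,(x0,x1,y0,y1) in {"scene":(280,370,170,240),"top":(280,350,180,235)}.items():
        r=get_image(n);hsv=cv2.cvtColor(r["color"],cv2.COLOR_RGB2HSV)[y0:y1,x0:x1]
        m=((hsv[...,0]>24)&(hsv[...,0]<34)&(hsv[...,1]>180)&(hsv[...,2]>100)).astype(np.uint8);M=cv2.moments(m,True)
        if M["m00"]>5: s+=f"{n} n={M['m00']:.0f} {ray(r['K'],r['view'],x0+M['m10']/M['m00'],y0+M['m01']/M['m00'],.108)[:2].round(4)} "
    print("cap",s)
E
python3 -c "from h import *;cap()"
python3 -m inch '[[-0.0083, -0.004, 0, 0, 0.02], [-0.0076, -0.0052, 0, 0, 0.02], [-0.0067, -0.0063, 0, 0, 0.02], [-0.0057, -0.0072, 0, 0, 0.02]]'>/dev/null; python3 -c "from h import *;st()"
python3 -m inch '[[-0.0046, -0.008, 0, 0, 0.02], [-0.0035, -0.0086, 0, 0, 0.02], [-0.0023, -0.009, 0, 0, 0.02]]'>/dev/null; python3 -c "from h import *;st();alpha((.555,-.1465),-.439-2.95,('scene',));cap()"
```

```text
cap 
theta 2.502 r 58.5 z 0.187 Frad -4.8 Fdrag 5.8 fz -3.1 gap 0.025
theta 2.96 r 59.0 z 0.187 Frad -4.7 Fdrag 5.7 fz -1.2 gap 0.0247
scene red [266.  193.1] [262 189   9   9  68] alpha 1.6 miss [-0.4 -0.5] upright at [266.6 194.1]
cap
```

```bash
python3 -m inch '[[-0.0008, -0.0092, 0, 0, 0.02], [0.0006, -0.0092, 0, 0, 0.02], [0.0019, -0.009, 0, 0, 0.02]]'>/dev/null; python3 -c "from h import *;st()"
python3 -m inch '[[0.0032, -0.0086, 0, 0, 0.02], [0.0045, -0.008, 0, 0, 0.02], [0.0056, -0.0072, 0, 0, 0.02]]'>/dev/null; python3 - <<'E'
from h import *
st();alpha((.555,-.1465),-.439-3.85,('scene',))
for im in (cv2.imread("pics/scene0.png")[...,::-1],get_image("scene")["color"]): print(cv2.cvtColor(np.ascontiguousarray(im),cv2.COLOR_RGB2HSV)[189:197:2,312:322:3].tolist())
E
```

```text
theta 3.407 r 59.8 z 0.1869 Frad -5.7 Fdrag 6.1 fz 2.8 gap 0.0251
theta 3.838 r 60.6 z 0.1868 Frad -4.4 Fdrag 6.0 fz 7.4 gap 0.0252
scene red [284.5 192. ] [281 188   8   9  62] alpha 1.6 miss [-1.4 -1.1] upright at [285.5 193.7]
[[[29, 158, 241], [28, 158, 239], [28, 158, 240], [28, 156, 242]], [[28, 158, 239], [28, 157, 239], [28, 156, 241], [28, 158, 239]], [[28, 155, 240], [29, 153, 240], [28, 156, 240], [28, 158, 239]], [[29, 154, 242], [29, 156, 239], [28, 156, 240], [29, 156, 240]]]
[[[21, 179, 184], [21, 179, 182], [20, 180, 181], [29, 154, 245]], [[21, 179, 181], [21, 177, 180], [21, 181, 175], [29, 153, 244]], [[21, 178, 179], [24, 172, 210], [29, 150, 246], [29, 154, 242]], [[21, 178, 185], [29, 152, 248], [29, 153, 243], [28, 155, 243]]]
```

```bash
sed -i 's/hsv\[...,1\]>180/hsv[...,1]>130/; s/hsv\[...,0\]>24/hsv[...,0]>26/' h.py
python3 -c "from h import *;cap();
im=cv2.cvtColor(cv2.imread('pics/scene0.png'),cv2.COLOR_BGR2HSV)[170:240,280:370];m=((im[...,0]>26)&(im[...,0]<34)&(im[...,1]>130)&(im[...,2]>100)).astype(np.uint8);M=cv2.moments(m,True);c=np.load('pics/scene0.npz');print(M['m00'],ray(c['K'],c['V'],280+M['m10']/M['m00'],170+M['m01']/M['m00'],.108))"
python3 -m inch '[[0.0067, -0.0065, 0, 0, 0.02], [0.0076, -0.0054, 0, 0, 0.02]]'>/dev/null; python3 -c "from h import *;st();cap()"
```

```text
cap scene n=70 [0.5455 0.0221] top n=96 [0.5472 0.0223] 
143.0 [0.5368424  0.01830071 0.108     ]
theta 4.129 r 61.1 z 0.1868 Frad -3.7 Fdrag 6.4 fz 11.2 gap 0.0252
cap scene n=8 [0.5546 0.0224] top n=10 [0.5584 0.0214]
```

```bash
python3 -m inch '[[0.0082, -0.0042, 0, 0, 0.02]]'>/dev/null; python3 -c "from h import *;st();cap()"
```

```text
theta 4.263 r 61.3 z 0.1867 Frad -4.3 Fdrag 6.6 fz 12.2 gap 0.0253
cap
```

```bash
python3 -m inch '[[0.0087, -0.0029, -0.001, 0, 0.02]]'>/dev/null; python3 -c "from h import *;st()"
python3 -m inch '[[0.0091, -0.0016, -0.001, 0, 0.02]]'>/dev/null; python3 -c "from h import *;st()"
```

```text
theta 4.391 r 61.5 z 0.1869 Frad -3.8 Fdrag 7.1 fz 3.8 gap 0.025
theta 4.53 r 61.7 z 0.187 Frad -2.9 Fdrag 5.6 fz -0.1 gap 0.0248
```

```bash
python3 -m inch '[[0.0092, -0.0002, -0.001, 0, 0.02]]'>/dev/null; python3 -c "from h import *;st()"
```

```text
theta 4.662 r 61.8 z 0.1871 Frad -1.9 Fdrag 6.8 fz -2.5 gap 0.0251
```

```bash
python3 -m inch '[[0.0091, 0.0012, 0, 0, 0.02]]'>/dev/null; python3 -c "from h import *;st()"
```

```text
theta 4.796 r 62.0 z 0.187 Frad -1.4 Fdrag 9.7 fz 2.6 gap 0.025
```

```bash
python3 -m inch '[[0.0044, 0.0001, 0, 0, 0.02]]'>/dev/null; python3 -c "from h import *;st()"
```

```text
theta 4.864 r 62.1 z 0.1869 Frad -3.0 Fdrag 9.7 fz 5.0 gap 0.0252
```

```bash
python3 -m inch '[[0.003, 0.0004, 0, 0, 0.02]]'>/dev/null; python3 -c "from h import *;st()"
```

```text
theta 4.897 r 62.1 z 0.1869 Frad -3.4 Fdrag 10.4 fz 4.9 gap 0.0254
```

About 4.1 N above free drag, and the angle past contact (about 0.2 rad) agrees, so jaw force is about 32 N. Relieve the push, open and rise.

```bash
python3 -m inch '[[-0.003, -0.0006, 0, 0, 0.02], [-0.003, -0.0006, 0, 0, 0.02], [-0.002, -0.0004, 0, 0, 0.02], [0, 0, 0, 0, 0.02]]'>/dev/null; python3 -c "from h import *;st()"
```

```text
theta 4.861 r 62.2 z 0.1872 Frad -5.4 Fdrag -0.6 fz -11.7 gap 0.0251
```

```bash
python3 -m inch '[[0, 0, 0, 0, 0.06], [0, 0, 0, 0, 0.06], [0, 0, 0, 0, 0.06], [0, 0, 0, 0, 0.06]]'; python3 -c "
from h import *
st();r=get_image('wrist');m=red(r['color']);n,l,s,ce=cv2.connectedComponentsWithStats(m);print([(ce[i].round(1),s[i]) for i in range(1,n) if s[i,4]>200])"
```

```text
time_s: 14.6
position: [0.5932, -0.0934, 0.1904]
tool_rot: [-3.14, -0.002, -0.438]
ft_force: [0.4, 0.7, 0.4]
finger_gap: 0.0599
finger_force: 0.0
theta 4.901 r 66.8 z 0.1904 Frad 0.8 Fdrag 0.1 fz 0.4 gap 0.0599
[(array([330.6, 305.6]), array([ 302,  273,   61,   60, 2339], dtype=int32))]
```

```bash
python3 -m inch '[[0, 0, -0.02, 0, 0.06], [0, 0, -0.03, 0, 0.06], [0, 0, -0.03, 0, 0.06], [0, 0, -0.03, 0, 0.06], [-0.03, 0.03, -0.01, 0, 0.06], [-0.03, 0.03, 0, 0, 0.06], [-0.03, 0.03, 0, 0, 0.06], [-0.03, 0.03, 0, 0, 0.06], [0, 0, 0, 0, 0.06]]'; python3 - <<'E'
from h import *
cap()
for th in (4.86,4.9,4.95): alpha((.555,-.1465),-.439-th,('scene',))
for n in ("top","scene"):
    r=get_image(n);m=red(r["color"]);nn,l,s,ce=cv2.connectedComponentsWithStats(m)
    for i in range(1,nn):
        p=ray(r["K"],r["view"],*ce[i],.186)
        if s[i,4]>15 and np.hypot(p[0]-.555,p[1]+.147)<.12:print(n,ce[i],s[i,4],p,"tool theta",(-.439-np.arctan2(p[1]+.1465,p[0]-.555))%6.283,np.hypot(p[0]-.555,p[1]+.1465))
E
```

```text
time_s: 15.55
position: [0.4258, -0.1537, 0.3093]
tool_rot: [3.14, 0.004, -0.445]
ft_force: [0.1, 0.9, -0.4]
finger_gap: 0.0603
finger_force: 0.0
cap scene n=144 [0.5365 0.0242] top n=188 [0.5384 0.0248] 
scene red [297.5 205.8] [293 202  10   9  73] alpha 1.56 miss [-0.1 -1.2] upright at [297.7 207.1]
scene red [297.6 205.9] [293 202  10   9  75] alpha 1.56 miss [-0.1 -1.9] upright at [297.8 207.8]
scene red [297.6 205.9] [293 202  10   9  75] alpha 1.56 miss [-0.2 -2.8] upright at [297.8 208.7]
top [354.35849057 184.45283019] 53 [ 0.5888974  -0.09587946  0.186     ] tool theta 4.86326008685926 0.060921861274275395
scene [297.58108108 205.90540541] 74 [ 0.58479094 -0.09469593  0.186     ] tool theta 4.7950901957656535 0.05975920067454709
```

The handle stands upright (60 mm from the axis), the cap moved 6 mm to the stop, and the arm is clear.

```bash
python3 -c "from station import *;print(finish_job())"
```

```text
the job is handed in; nothing more can be done
None
```

I handed the job in at about 16 s: the crank is upright, the stub is pushed about 6 mm onto the end stop and clamped at about 32 N (judged from the force at the handle), and the arm is clear of everything.

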